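# Lock the rejected bushes away

## Task

Lift the key off its stand, push it fully home in the lock on top of the grey lock box and turn it clockwise to its stop to unlock the drawer. Pull the drawer open and put all of the bushes that stand on the bench to the left into it (not the cone), push the drawer fully shut, turn the key back to lock it, then draw the key out and hang it back upright on the prongs of its stand. Leave the cone and the plug gauge where they are.

Things in the scene. Friction and masses are not known exactly. Their poses are not given: they have to be found in the camera images.
- key: Key with a black plastic bow, loose, 85 mm tall, 90 g, hanging blade down on its stand. Origin at the blade's tip, z up towards the bow, y along the width of blade and bow. Blade 16 x 6 mm with a rounded tip, z 0 to 22 mm; round shoulder 19 mm across at z 22 to 26; neck 12 mm across; flat bow 42 mm wide (y), 9 mm thick (x), z 45 to 85. It looks the same turned half round about z. Grip the bow across its 9 mm thickness. The underside of the bow, at z 45, rests on the prongs.
- key_stand: Fixed steel stand for the key: base plate 110 x 70 x 8 mm and a post whose near face is 52 mm behind (+x) the key's axis, up to 100 mm high. Origin on the bench right below the hanging key's axis; x from the hanging key to the post, z up.
- key_hook (a point): Point on the key stand, 100 mm above the bench, midway between the tops of the two prongs and on the hanging key's axis; axes as the stand's. The level prongs run along x, 8 mm wide, 23 mm apart inside (y -11.5 to 11.5 is open), with ends and stops 6 mm high at x = -10 to -14 mm and x = +10 to +14 mm that keep the 9 mm thick bow (width along y) between them. The hung key's origin is 45 mm below this point.
- lockbox: Fixed grey lock box 180 x 220 x 80 mm with one drawer. Origin under its centre; the drawer opens towards its -x side (towards the robot), z up. The round lock, 54 mm across, stands 28 mm high on its top, 20 mm in front (-x) of the centre.
- lock (a joint): Turn of the brass lock plug in rad: 0 locked, grows clockwise seen from above to its stop at 1.4 (80 degrees, drawer unlocked). It stays where it is left; friction about 0.08 N m. While it is near 0 a hidden bolt holds the drawer shut.
- keyway (a point): Centre of the mouth of the key slot on the top face of the lock plug, 108 mm above the bench; turns with the plug, z up. The slot is 17.6 mm long along this point's y, 7.6 mm wide along x, 24 mm deep. With the key fully home the shoulder rests on this face, so that the key's origin is 22 mm below it. The key has about 0.1 rad of turning play in the slot. At lock 0 the point's axes are those of the lock box.
- lockbox_drawer0 (a joint): Opening of the drawer in m: 0 shut, 0.118 fully open; friction about 1 N.
- lockbox_drawer0_handle (a point): Middle of the drawer's handle: a round level bar 11 mm thick, 110 mm long (along y), 35 mm in front of the drawer's face, 44 mm above the bench; moves with the drawer. Axes as the lock box's.
- drawer_floor (a point): Centre of the drawer's inner floor, 22 mm above the bench; moves with the drawer, axes as the lock box's. The inside is 135 mm (x) by 178 mm (y), walls about 36 mm high, the front panel about 47 mm. With the drawer fully open the part from x = -67 to +40 mm stands clear in front of the box.
- cone: Bystander: turned metal cone, 22 mm across, 26 mm high. Origin at the centre of its underside.
- plug_gauge: Bystander: plug gauge 84 mm long (along y), 15 mm thick, lying. Origin under its centre.
- bush_a: Rejected turned metal bush, 35 g, 22 mm high, 24 mm across at its lower part (the upper part is narrower), standing on the bench. Origin at the centre of its underside, z up along its axis. Two to four of the four bushes are present.
- bush_b: Rejected turned metal bush, 35 g, 22 mm high, 24 mm across at its lower part (the upper part is narrower), standing on the bench. Origin at the centre of its underside, z up along its axis. Two to four of the four bushes are present.
- bush_c: Rejected turned metal bush, 35 g, 22 mm high, 24 mm across at its lower part (the upper part is narrower), standing on the bench. Origin at the centre of its underside, z up along its axis. Two to four of the four bushes are present.
- bush_d: Rejected turned metal bush, 35 g, 22 mm high, 24 mm across at its lower part (the upper part is narrower), standing on the bench. Origin at the centre of its underside, z up along its axis. Two to four of the four bushes are present.

How it is judged:
On the way, in this order (a step that is already met when the one before it is completed fails the run):
1. the key is fully home in the lock (horizontal distance between key and keyway below 0.004 m and z of key in the frame of keyway below -0.017 m and angle between key's own z axis and vertical below 0.15 rad and value of joint lock below 0.2 rad), for 0.2 s.
2. the key in the lock is turned clockwise to its stop (horizontal distance between key and keyway below 0.004 m and z of key in the frame of keyway below -0.017 m and angle between key's own z axis and vertical below 0.15 rad and value of joint lock above 1.25 rad), for 0.2 s.
3. the drawer is open (value of joint lockbox_drawer0 above 0.09 m), for 0.2 s.
4. all bushes lie in the drawer (x of bush_a in the frame of drawer_floor between -0.068 and 0.068 m and y of bush_a in the frame of drawer_floor between -0.09 and 0.09 m and z of bush_a in the frame of drawer_floor between -0.006 and 0.03 m and x of bush_b in the frame of drawer_floor between -0.068 and 0.068 m and y of bush_b in the frame of drawer_floor between -0.09 and 0.09 m and z of bush_b in the frame of drawer_floor between -0.006 and 0.03 m and x of bush_c in the frame of drawer_floor between -0.068 and 0.068 m and y of bush_c in the frame of drawer_floor between -0.09 and 0.09 m and z of bush_c in the frame of drawer_floor between -0.006 and 0.03 m and x of bush_d in the frame of drawer_floor between -0.068 and 0.068 m and y of bush_d in the frame of drawer_floor between -0.09 and 0.09 m and z of bush_d in the frame of drawer_floor between -0.006 and 0.03 m), for 0.2 s.
5. the drawer is fully shut with the bushes in it (all of step 4 and value of joint lockbox_drawer0 below 0.005 m), for 0.2 s.
6. the key in the lock is turned back to locked (horizontal distance between key and keyway below 0.004 m and z of key in the frame of keyway below -0.017 m and angle between key's own z axis and vertical below 0.15 rad and value of joint lock below 0.15 rad and value of joint lockbox_drawer0 below 0.006 m), for 0.2 s.
At the end, for the whole second after the job is handed in: All bushes lie inside the drawer, the drawer is shut (within 6 mm) and locked (lock below 0.18 rad), and the key hangs at rest on both prongs of its stand, blade down (within 9 mm of its place, bow resting on the prongs within 4 mm, tilted less than 0.15 rad) (all of step 4 and value of joint lockbox_drawer0 below 0.006 m and value of joint lock below 0.18 rad and horizontal distance between key and key_hook below 0.009 m and z of key in the frame of key_hook between -0.049 and -0.041 m and angle between key's own z axis and vertical below 0.15 rad and linear speed of key below 0.03 m/s); the robot touches nothing.
It fails at once if the cone is moved more than 30 mm (distance of cone from where it was at the start of the episode above 0.03 m).
It fails at once if the plug gauge is moved more than 30 mm (distance of plug_gauge from where it was at the start of the episode above 0.03 m).
Of bush_a, bush_b, bush_c, bush_d only 2 to 4 are there at a start; the rules pass over those that are not, and their reading is None.
At some moment in a run one of bush_a, bush_b, bush_c, bush_d may be knocked a few centimetres aside while the robot is not near it.
It also fails if it takes over 210 s, if anything falls off the work surface, if the arm or the gripper's body presses on something with over 40 N, if the wrist force passes 120 N, or if a joint passes its speed limit or range.

## Robot

A 7-joint arm with a two-finger parallel gripper is mounted at the origin on a cart in front of the work surface, level with it; the furniture and walls round the work are solid. World frame = base frame: x ahead of the robot, y to its left, z up, the work surface at z = 0. Lengths are in m, angles in rad, forces in N, time in s.
With the tool pointing down it reaches from about 0.425 to 0.95 m from the base axis. Payload 4.7 kg.
Tool frame: the origin (TCP) lies at the very end of the fingers, on their centre line; the grasp point (between the pads) lies 19 mm behind it; z points along the fingers, y is the line along which they close (so a half turn about z gives the same grasp; the last joint's range is limited). The gripper opens to 85 mm and grips with 20 to 120 N. Pads are 22 mm wide; open, the fingers measure 114 mm over their backs; the gripper's body (76 mm by 85 mm) begins 54 mm behind the grasp point. The pads swing forward as they close: fully open they stand 13 mm farther back than shut.
Start: joints at [1.088, 0.469, -0.049, 1.532, 0.024, 1.141, -0.082], TCP at [0.296, -0.607, 0.231] pointing down, gripper open.
Joint ranges: [-2.59, 2.59], [-0.33, 1.99], [-1.39, 1.29], [0.1, 2.45], [-1.04, 4.18], [0.21, 1.99], [-2.66, 2.66]. Speed limits (rad/s): [2.57, 2.57, 3.14, 3.14, 3.14, 3.14, 3.14].

## Interface

Orientations are given as [roll, pitch, yaw] about the fixed x, y, z axes, in that order (R = Rz(yaw) Ry(pitch) Rx(roll)).
In Python, from bench import manip, grab_frame, camera_params gives the robot as it stands.
- The arm moves only by the tool step_arm, never from a script. Its argument "motion" is text: rows parted by semicolons, each of 6 numbers parted by spaces: the shift along the world's x, y, z normalised to -1 to 1, where 1 is 20 mm, then the turn, a rotation vector about the world's x, y, z normalised to -1 to 1, where 1 is 6 degrees. In form: x y z wx wy wz; .... A call has 1 to 20 rows; each row shifts and turns the commanded pose from where the row before left it; what a row does not reach is not made up. A row lasts 1/10 s, in which the tool goes at most 50 mm and 8.59 degrees, less where a joint would pass 70% of its speed; a pose out of reach is approached as far as the arm can. A call with a number of a shift or a turn outside -1 to 1 is refused whole. A call with a gripper value outside its range is refused whole. "claw" is the closure, from -1 (fully open) to 1 (shut), so that 0 is half open, set as the call begins (left out, the last holds). The fingers move at their own pace and stop on an object; "grip_force" is the grip in N (left out, the last holds). Time passes only in rows, so rows that do not move let the fingers close. It gives the time, the measured TCP pose, the force, the opening and the grip force at its end, in the units of the state.
- manip.get_obs(): the state, without advancing time (a new reading comes with each control period).
- grab_frame(name): name is "scene" or "top" or "wrist"; returns (picture, depth): 384x512x3 uint8, blue, green, red; 384x512 float32, m along the optical axis (not along the pixel's ray), 0 where there is no reading.
- camera_params(name): a dict with "fx", "fy", "cx", "cy" (pixels), "D" ([k1, k2, p1, p2, k3] as OpenCV has them; the pictures are not rectified), "R" (3x3) and "t" (3): a world point X has camera coordinates R X + t; the wrist camera has in their place "tool_from_camera" (4x4, takes a point from camera to tool coordinates, whose origin is the TCP and whose axes are the flange's). Camera axes: x right, y down, z forward; pixel columns grow to the right and rows downward; lengths in m; the calibration is good to about 2 mm. A picture is of the moment at which its call begins: read the wrist's pose just before it. camera_params takes no time and is no camera call.
- manip.finish_job(): hands the job in; it is judged then, once.
The state is a dict: "t": time; "q": joint angles; "dq": joint speeds; "effort": joint torques, N m; "position": TCP position; "tcp_rot": TCP orientation; "contact_force": force on the tool from outside, world axes, zero at the start; "torque": the same for the moment, N m; "finger_gap": opening from 0.0 (shut) to 1.0 (fully open); "finger_force": force on a finger pad.
Only numpy, scipy, OpenCV 4.12 (cv2) and the standard library are available. Lean on these libraries where they do the work, as an engineer would, in place of code of your own. Each camera call takes 0.05 s, during which the arm holds its last target. There are 200 camera calls.

## Working session

There is one attempt and no reset: what is moved stays moved. The work goes in short steps, Python scripts to look and compute and a tool call to move; the robot and the scene stay as the last step left them, time stands still between calls to the robot, and variables do not carry over. Pictures are saved under pics/ and viewed, at most 14 in all, crops included, and the job is handed in when it is done.

Besides the shell and the picture viewer there is one more tool, called after ">>>" in YAML: its name, and indented under it one key for each argument. step_arm: Moves the arm, as the interface text tells. Its arguments: {"type":"object","properties":{"motion":{"type":"string"},"claw":{"type":"number"},"grip_force":{"type":"number"}},"required":["motion"]}

```bash
mkdir -p pics
cat > h.py <<'E'
import numpy as np, cv2
from bench import manip, grab_frame, camera_params
from scipy.spatial.transform import Rotation as Ro
def cam(name):
    p=camera_params(name); K=np.array([[p['fx'],0,p['cx']],[0,p['fy'],p['cy']],[0,0,1.]]); D=np.array(p['D'],float)
    if name=='wrist':
        o=manip.get_obs(); T=np.eye(4); r=np.array(o['tcp_rot'],float)
        T[:3,:3]=Ro.from_euler('xyz',r).as_matrix() if r.size==3 else r; T[:3,3]=o['position']
        M=T@np.array(p['tool_from_camera']); R=M[:3,:3].T; t=-R@M[:3,3]
    else: R=np.array(p['R']);t=np.array(p['t']).ravel()
    return K,D,R,t
def look(name):
    c=cam(name); im,d=grab_frame(name); return c,im,d
def cast(c,uv,z):
    K,D,R,t=c; uv=np.array(uv,float).reshape(-1,1,2)
    n=cv2.undistortPoints(uv,K,D)[:,0]; r=np.c_[n,np.ones(len(n))]@R; o=-R.T@t
    return o+r*((z-o[2])/r[:,2])[:,None]
def cloud(c,d):
    K,D,R,t=c; h,w=d.shape; g=np.stack(np.meshgrid(np.arange(w),np.arange(h)),-1).reshape(-1,1,2).astype(float)
    n=cv2.undistortPoints(g,K,D)[:,0]; X=np.c_[n,np.ones(len(n))]*d.reshape(-1,1)
    return ((X-t)@R).reshape(h,w,3)
def proj(c,X):
    K,D,R,t=c; return cv2.projectPoints(np.array(X,float).reshape(-1,1,3),cv2.Rodrigues(R)[0],t,K,D)[0][:,0]
E
python3 - <<'E'
from h import *
for n in ['scene','top']:
    c,im,d=look(n); cv2.imwrite(f'pics/{n}0.png',im); np.savez(f'{n}0.npz',im=im,d=d)
    print(n,-c[2].T@c[3],c[2][2])
print(manip.get_obs())
E
```

```text
scene [-0.34385383  1.03882117  0.83956215] [ 0.59881547 -0.64951638 -0.46856004]
top [0.44757085 0.0183502  1.40800155] [ 0.09712073 -0.0188489  -0.99509411]
{'t': 0.1, 'q': array([ 1.08808713,  0.4694185 , -0.04857731,  1.53356069,  0.02414284,
        1.1410312 , -0.08232563]), 'dq': array([-0.00117845, -0.00061977, -0.00141636, -0.00199136, -0.00180582,
       -0.00020754, -0.00027127]), 'effort': array([ 1.46723447e-03, -5.11512172e+01, -4.66140162e-02, -2.38387764e+01,
        1.07959594e-02,  4.40623859e-03,  2.03553121e-06]), 'position': array([ 0.29567564, -0.60620951,  0.23033326]), 'tcp_rot': array([-3.13976506e+00,  1.11282190e-04,  4.53814534e-01]), 'contact_force': array([ 0.94089771,  0.72699702, -0.99698749]), 'torque': array([-0.01332707, -0.03491389,  0.02410225]), 'finger_force': 0.0, 'finger_gap': 0.9958711860132565}
```

View pics/scene0.png

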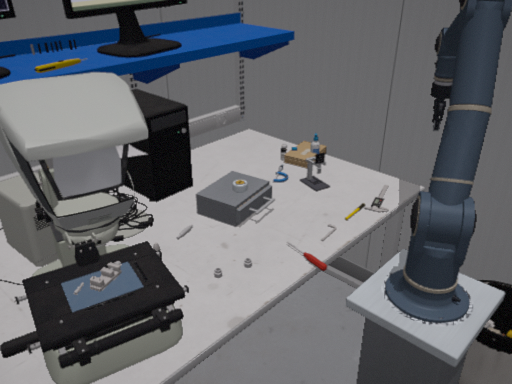

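View pics/top0.png

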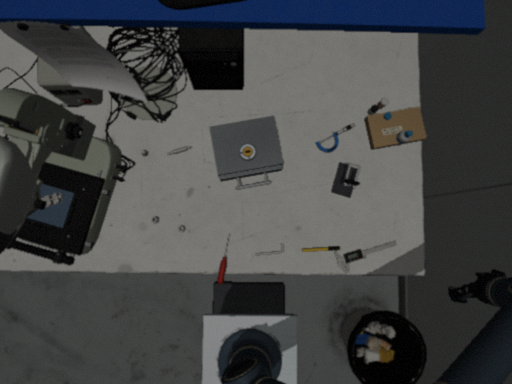

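The scene shows the lock box at top (247,147), key stand at (346,180), plug gauge (179,150) and three small round parts at (145,153), (155,219), (182,228). I'll enlarge these.

Run:
```python
from h import *
t=np.load('top0.npz')['im']; s=np.load('scene0.npz')['im']
def cr(im,x0,y0,w,h,f): return cv2.resize(im[y0:y0+h,x0:x0+w],(w*f,h*f),interpolation=cv2.INTER_CUBIC)
a=cr(t,205,110,80,85,5); b=cr(t,130,140,80,100,3); e=cr(t,320,145,60,60,5)
cv=np.zeros((600,800,3),np.uint8)
cv[:425,:400]=a; cv[:300,400:640]=b; cv[300:600,400:700]=e
f=cr(s,205,250,55,35,4); cv[430:570,0:220]=f
g=cr(s,290,150,45,45,4); cv[425:600,220:400]=g[:175]
cv2.imwrite('pics/crops.png',cv)
c=cam('top'); cs=cam('scene')
P=cast(c,[[145,153],[155,219],[182,228],[179,150],[240,272]],0.011); print(P)
print(proj(cs,P))
print(cast(c,[[247,151]],.108), cast(c,[[346,180],[350,174]],.1))
print('box corners',cast(c,[[210,125],[276,117],[283,166],[219,179]],.08))
```

```text
[[0.69530126 0.36997618 0.011     ]
 [0.46797889 0.32740223 0.011     ]
 [0.43860623 0.23464705 0.011     ]
 [0.70753993 0.25275559 0.011     ]
 [0.29296664 0.03505997 0.011     ]]
[[157.91021275 246.51425058]
 [218.40249124 271.36187493]
 [248.36288995 261.27818304]
 [185.19580787 229.95983904]
 [328.5112441  252.17513766]]
[[0.68951747 0.01700903 0.108     ]] [[ 0.60055314 -0.30607872  0.1       ]
 [ 0.62041144 -0.31941045  0.1       ]]
box corners [[ 0.78040423  0.1410238   0.08      ]
 [ 0.8113135  -0.07827437  0.08      ]
 [ 0.64642747 -0.10241103  0.08      ]
 [ 0.60031269  0.10750069  0.08      ]]
```

View pics/crops.png

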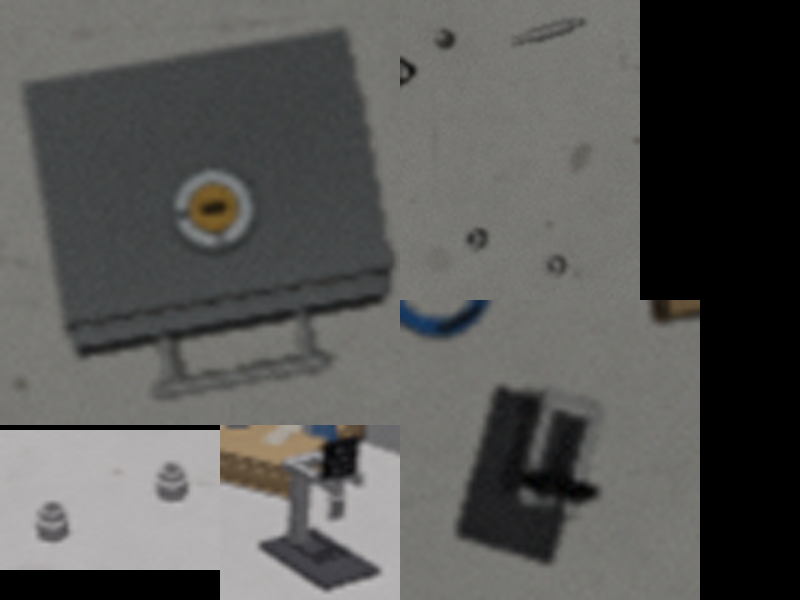

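Crops: two stepped bushes at top (155,219) and (182,228); the solid disc (145,153) is the cone. The box is yawed ~+10°, the stand ~-12° with its post away from the robot, bow near (351,182). I'll refine with depth.

Run:
```python
from h import *
c=cam('top'); d=np.load('top0.npz')['d']; P=cloud(c,d)
def sel(x0,x1,y0,y1,z0,z1):
    m=(P[...,0]>x0)&(P[...,0]<x1)&(P[...,1]>y0)&(P[...,1]<y1)&(P[...,2]>z0)&(P[...,2]<z1); return P[m]
def rect(n,Q):
    r=cv2.minAreaRect((Q[:,:2]*1000).astype(np.float32)); print(n,len(Q),np.round(r,1).tolist() if 0 else r,'z',np.median(Q[:,2]))
rect('box',sel(.5,.9,-.2,.2,.072,.088))
rect('lock',sel(.5,.9,-.2,.2,.1,.115))
rect('handle',sel(.5,.66,-.2,.2,.035,.06))
rect('base',sel(.5,.75,-.42,-.22,.004,.014))
rect('high',sel(.5,.75,-.42,-.22,.09,.112))
rect('bow',sel(.5,.75,-.42,-.22,.12,.16))
rect('b1',sel(.44,.5,.3,.36,.01,.04)); rect('b2',sel(.41,.47,.2,.27,.01,.04)); rect('cone',sel(.66,.73,.34,.4,.01,.04))
rect('any left',sel(.3,.9,.12,.42,.01,.04))
```

```text
box 3028 ((710.9175415039062, 21.047027587890625), (178.27279663085938, 219.9150848388672), 10.93459701538086) z 0.07854129730373134
lock 176 ((689.3994750976562, 18.144235610961914), (51.249267578125, 50.71554183959961), 13.238612174987793) z 0.10551201452218648
handle 216 ((608.2913818359375, 4.190193176269531), (57.665687561035156, 212.6147003173828), 10.968864440917969) z 0.047410222370138234
base 617 ((625.5701904296875, -318.6202392578125), (198.38204956054688, 246.17108154296875), 89.10504913330078) z 0.006973311180374151
high 153 ((616.9241943359375, -324.0419006347656), (41.389827728271484, 79.45634460449219), 73.68705749511719) z 0.09869925107564907
bow 50 ((592.42236328125, -316.60675048828125), (40.41163635253906, 9.473475456237793), 74.90953063964844) z 0.13586524161501107
b1 27 ((467.54815673828125, 329.9522399902344), (17.793659210205078, 20.02866554260254), 75.03152465820312) z 0.017006770325836768
b2 24 ((436.9019775390625, 236.9092254638672), (16.90907096862793, 19.929664611816406), 0.7288528084754944) z 0.018896466561522725
cone 26 ((695.9329833984375, 372.4686279296875), (15.228440284729004, 18.995580673217773), 58.76582717895508) z 0.016651929191549196
any left 644 ((664.312255859375, 319.2213134765625), (200.82762145996094, 471.4905090332031), 89.83818817138672) z 0.017057117541899675
```

>>> step_arm:
  motion: "1 0.97 0.1 0 0 0.54;1 0.97 0.1 0 0 0.54;1 0.97 0.1 0 0 0.54;1 0.97 0.1 0 0 0.54;1 0.97 0.1 0 0 0.54;1 0.97 0.1 0 0 0.54;1 0.97 0.1 0 0 0.54;1 0.97 0.1 0 0 0.54;1 0.97 0.1 0 0 0.54;1 0.97 0.1 0 0 0.54;1 0.97 0.1 0 0 0.54;1 0.97 0.1 0 0 0.54;1 0.97 0.1 0 0 0.54;1 0.97 0.1 0 0 0.54;0.8 0.9 0.1 0 0 0.54;0 0 0 0 0 0;0 0 0 0 0 0"
  claw: -1

```text
t: 1.8
position: [0.5923, -0.3165, 0.2612]
tcp_rot: [-3.141, 0.0, 1.304]
contact_force: [-0.1, -0.5, -0.2]
finger_gap: 0.997
finger_force: 0.0
```

Run:
```python
from h import *
c,im,d=look('wrist'); cv2.imwrite('pics/w1.png',im)
o=manip.get_obs();print(o['position'],np.degrees(o['tcp_rot']))
P=cloud(c,d)
print(proj(c,[[.5924,-.3166,.14]]))
def rect(n,z0,z1):
    m=(d>0)&(P[...,2]>z0)&(P[...,2]<z1)&(abs(P[...,0]-.61)<.09)&(abs(P[...,1]+.32)<.07)
    Q=P[m]; 
    if len(Q): print(n,len(Q),cv2.minAreaRect((Q[:,:2]*1000).astype(np.float32)),np.median(Q[:,2]),np.median(Q[:,:2],0))
rect('bow',.13,.15); rect('bow2',.115,.15);rect('prong',.09,.108);rect('base',.004,.014)
```

```text
[ 0.59147159 -0.31782256  0.26111881] [-1.79960379e+02  5.92380022e-02  7.45651907e+01]
[[256.06190534 179.83425424]]
bow 505 ((594.2720947265625, -316.51458740234375), (41.152076721191406, 8.86184310913086), 74.6910629272461) 0.13944573130035515 [ 0.59455646 -0.3143031 ]
bow2 542 ((594.2564086914062, -316.4427490234375), (41.28235626220703, 8.945962905883789), 74.65419006347656) 0.13936167454877452 [ 0.5949258  -0.31309629]
prong 1702 ((618.3475952148438, -323.3098449707031), (41.22993087768555, 78.4315185546875), 74.05192565917969) 0.09991507701036029 [ 0.62851405 -0.32723094]
base 3607 ((615.0762329101562, -322.5749816894531), (70.87127685546875, 108.68502044677734), 73.42615509033203) 0.007984730731914457 [ 0.61383624 -0.31223793]
```

View pics/w1.png

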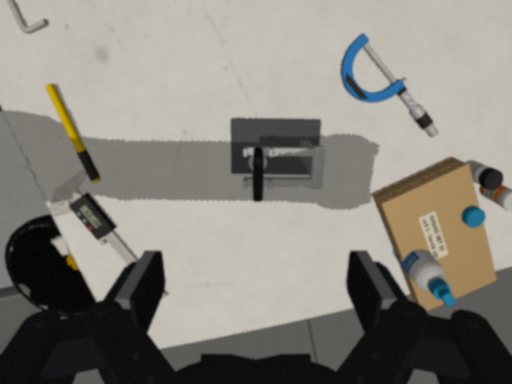

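The wrist view shows the bow at (257,173) with the prongs to its right; depth gives bow (0.594,-0.3165), consistent with the prongs (hook 0.5943,-0.3164). Descend and grip.

>>> step_arm:
  motion: "0.1 0.03 -1 0 0 0;0 0 -1 0 0 0;0 0 -1 0 0 0;0 0 -1 0 0 0;0 0 -1 0 0 0;0 0 -1 0 0 0;0 0 -1 0 0 0;0 0 -0.45 0 0 0;0 0 0 0 0 0;0 0 0 0 0 0;0 0 0 0 0 0"

```text
t: 2.95
position: [0.5946, -0.3171, 0.1137]
tcp_rot: [3.139, 0.001, 1.302]
contact_force: [-0.3, -0.3, 0.2]
finger_gap: 1.001
finger_force: 0.0
```

>>> step_arm:
  motion: "0 0 0 0 0 0;0 0 0 0 0 0;0 0 0 0 0 0;0 0 0 0 0 0;0 0 0 0 0 0;0 0 0 0 0 0;0 0 0 0 0 0;0 0 0 0 0 0;0 0 0 0 0 0;0 0 0 0 0 0;0 0 0 0 0 0;0 0 0 0 0 0"
  claw: 1
  grip_force: 60

```text
t: 4.15
position: [0.5942, -0.3165, 0.1125]
tcp_rot: [3.141, -0.0, 1.302]
contact_force: [1.4, 0.4, 1.4]
finger_gap: 0.093
finger_force: 60.2
```

>>> step_arm:
  motion: "0 0 0.5 0 0 0;0 0 1 0 0 0;0 0 1 0 0 0;0 0 1 0 0 0;0 0 1 0 0 0;0 0 1 0 0 0;0 0 0.8 0 0 0;0 0 0 0 0 0"

```text
t: 4.95
position: [0.595, -0.3169, 0.2412]
tcp_rot: [3.137, 0.001, 1.302]
contact_force: [0.7, 0.3, -1.3]
finger_gap: 0.092
finger_force: 59.9
```

>>> step_arm:
  motion: "0.28 0.98 0 0 0 0.26;0.28 0.98 0 0 0 0.26;0.28 0.98 0 0 0 0.26;0.28 0.98 0 0 0 0.26;0.28 0.98 0 0 0 0.26;0.28 0.98 0 0 0 0.26;0.28 0.98 0 0 0 0.26;0.28 0.98 0 0 0 0.26;0.28 0.98 0 0 0 0.26;0.28 0.98 0 0 0 0.26;0.28 0.98 0 0 0 0.26;0.28 0.98 0 0 0 0.26;0.28 0.98 0 0 0 0.26;0.28 0.98 0 0 0 0.26;0.28 0.98 0 0 0 0.26;0.28 0.98 0 0 0 0.26;0.28 0.98 0 0 0 0.22;0 0 0 0 0 0;0 0 0 0 0 0"

```text
t: 6.85
position: [0.6892, 0.0172, 0.2381]
tcp_rot: [-3.141, 0.0, 1.762]
contact_force: [0.6, -0.2, -1.8]
finger_gap: 0.093
finger_force: 59.8
```

Run:
```python
from h import *
c,im,d=look('wrist'); cv2.imwrite('pics/w2.png',im); np.savez('w2.npz',im=im,d=d)
o=manip.get_obs();print(o['position'],np.degrees(o['tcp_rot']))
P=cloud(c,d)
print(proj(c,[[.6905,.0175,.108]]))
h=cv2.cvtColor(im,cv2.COLOR_BGR2HSV)
m=cv2.inRange(h,(12,90,60),(35,255,255)); n,l,s,ce=cv2.connectedComponentsWithStats(m)
for i in range(1,n):
    if s[i,4]>30: print(s[i],ce[i],cast(c,[ce[i]],.108))
b=(d>0)&(abs(P[...,2]-.08)<.006); Q=P[b]; print('box',len(Q),cv2.minAreaRect((Q[:,:2]*1000).astype(np.float32)),np.median(Q[:,2]))
b=(d>0)&(abs(P[...,2]-.107)<.005); Q=P[b]; print('lock',len(Q),cv2.minAreaRect((Q[:,:2]*1000).astype(np.float32)),np.median(Q[:,2]))
```

```text
[0.68919037 0.01589156 0.23812427] [-1.79968790e+02  5.87043264e-02  1.00840688e+02]
[[256.85898359 176.77330831]]
[240 159  36  34 942] [257.07430998 175.73460722] [[0.69050215 0.01847045 0.108     ]]
[  0 242  18  57 482] [  8.09128631 269.87759336] [[ 0.45451058 -0.13157167  0.108     ]]
box 32993 ((785.8118896484375, 36.077110290527344), (304.6092834472656, 220.6475067138672), 10.924717903137207) 0.08005690988456829
lock 2580 ((796.6220092773438, 29.91020965576172), (265.50689697265625, 51.267547607421875), 5.999560832977295) 0.10709429509041726
```

View pics/w2.png

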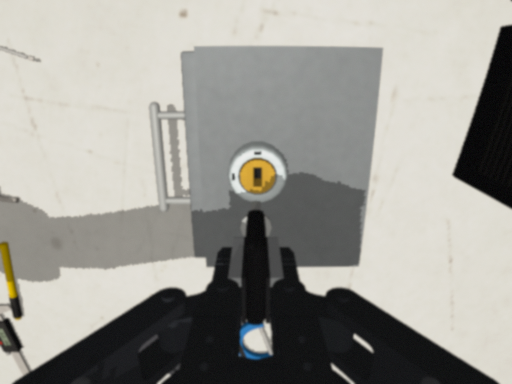

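The wrist view shows the brass plug at (257,176) with its dark slot, aligned with the tool. Measure the slot and the lock ring circle precisely.

```bash
cat >> h.py <<'E'
def slot(c,im):
    h=cv2.cvtColor(im,cv2.COLOR_BGR2HSV); m=cv2.inRange(h,(12,90,60),(35,255,255))
    n,l,s,ce=cv2.connectedComponentsWithStats(m); i=max((k for k in range(1,n) if s[k,0]>100),key=lambda k:s[k,4])
    ct=cv2.findContours((l==i).astype(np.uint8),cv2.RETR_CCOMP,cv2.CHAIN_APPROX_NONE); 
    out=max(ct[0],key=cv2.contourArea); hull=cv2.convexHull(out)
    f=np.zeros(m.shape,np.uint8); cv2.fillPoly(f,[hull],255); f=cv2.erode(f,np.ones((3,3)))
    dk=((f>0)&(h[...,2]<110)).astype(np.uint8)
    ys,xs=np.nonzero(dk); Q=cast(c,np.c_[xs,ys],.108)
    print('dark',len(xs),(xs.mean(),ys.mean()),'slot',cv2.minAreaRect((Q[:,:2]*1e3).astype(np.float32)),Q.mean(0))
    H=cast(c,hull.reshape(-1,2),.108); print('plug',cv2.minEnclosingCircle((H[:,:2]*1e3).astype(np.float32)), cv2.fitEllipse((H[:,:2]*1e3).astype(np.float32)))
E
python3 - <<'E'
from h import *
c=cam('wrist'); z=np.load('w2.npz'); im=z['im']; slot(c,im)
cv2.imwrite('pics/w2c.png',cv2.resize(im[130:270,200:310],None,fx=5,fy=4,interpolation=cv2.INTER_NEAREST))
c,im,d=look('wrist'); slot(c,im)
E
```

```text
dark 115 (np.float64(257.10434782608695), np.float64(175.77391304347827)) slot ((690.4207153320312, 16.757007598876953), (5.275200366973877, 14.686759948730469), 11.149713516235352) [0.69047476 0.01701738 0.108     ]
plug ((690.5839233398438, 16.736404418945312), 16.06206512451172) ((690.4850463867188, 16.84425163269043), (31.548297882080078, 31.917293548583984), 14.662168502807617)
dark 118 (np.float64(257.3813559322034), np.float64(174.55084745762713)) slot ((690.6853637695312, 17.7407169342041), (6.123857498168945, 14.633977890014648), 10.899529457092285) [0.69049904 0.0181619  0.108     ]
plug ((690.4542846679688, 18.1411075592041), 16.098840713500977) ((690.5953979492188, 18.211362838745117), (31.661277770996094, 31.926198959350586), 179.51190185546875)
```

View pics/w2c.png

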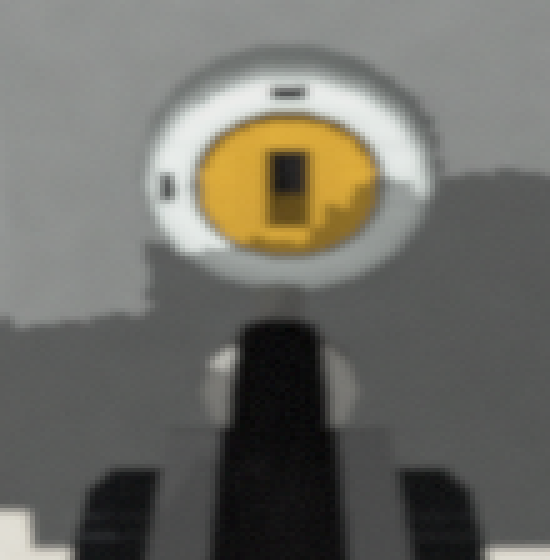

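```bash
cat >> h.py <<'E'
def toolcloud(d):
    p=camera_params('wrist'); K=np.array([[p['fx'],0,p['cx']],[0,p['fy'],p['cy']],[0,0,1.]]);M=np.array(p['tool_from_camera'])
    c=(K,np.array(p['D'],float),M[:3,:3].T,-M[:3,:3].T@M[:3,3]); return c,cloud(c,d)
def relslot(im):
    c,_=toolcloud(np.zeros((1,1))); o=manip.get_obs(); return c
E
python3 - <<'E'
from h import *
S=[];X=[]
for k in range(8):
    o=manip.get_obs(); im,d=grab_frame('wrist'); X.append(o['position'])
    tc,T=toolcloud(d); z=o['position'][2]
    h=cv2.cvtColor(im,cv2.COLOR_BGR2HSV); m=cv2.inRange(h,(12,90,60),(35,255,255)); m[:,:150]=0
    n,l,s,ce=cv2.connectedComponentsWithStats(m); i=1+np.argmax(s[1:,4])
    ys,xs=np.nonzero(l==i); hull=cv2.convexHull(np.c_[xs,ys].astype(np.int32)).reshape(-1,2)
    H=cast(tc,hull,.2395-.108); e=cv2.fitEllipse((H[:,:2]*1e3).astype(np.float32)); S.append(e[0])
    # depth at brass
    if k==0: print('brass toolz',np.median(T[l==i][:,2]))
print('plug in tool mm',np.mean(S,0),np.std(S,0)); print('pos',np.mean(X,0),np.std(X,0))
b=(d>0)&(abs(T[...,1])<.012)&(T[...,2]<.01)&(T[...,2]>-.05)&(abs(T[...,0])<.06)
Q=T[b]; print(len(Q))
for z0 in np.arange(-.04,.01,.004):
    q=Q[(Q[:,2]>z0)&(Q[:,2]<z0+.004)]
    if len(q): print(round(z0,3),len(q),np.percentile(q[:,0],[1,50,99]).round(4),np.percentile(q[:,1],[1,50,99]).round(4))
# shoulder: tool z from  .0575-.026 .. 
b=(d>0)&(abs(T[...,1])<.012)&(T[...,2]<.07)&(T[...,2]>.022)&(abs(T[...,0])<.02);Q=T[b]
if len(Q): print('shoulder',len(Q),Q.min(0),Q.max(0))
E
```

```text
brass toolz 0.13027057239860515
plug in tool mm [2.10296312 1.96253118] [0.41701991 0.10645589]
pos [0.68913552 0.01550939 0.23832134] [1.23420184e-05 4.20404419e-04 9.21309631e-05]
5044
-0.04 643 [-0.0098  0.0069  0.0131] [-0.0106 -0.004   0.0106]
-0.036 193 [-0.0086  0.0121  0.0129] [-0.0103  0.0042  0.0105]
-0.032 360 [-0.0173  0.0115  0.0172] [-0.0116 -0.0001  0.0116]
-0.028 1646 [-0.0195  0.0057  0.0203] [-0.01    0.0001  0.0102]
-0.024 252 [0.0074 0.0122 0.0208] [-0.0117  0.0001  0.0116]
-0.02 233 [0.0075 0.0121 0.0208] [-0.0117  0.0003  0.0118]
-0.016 203 [0.0076 0.0121 0.0208] [-0.0119 -0.0006  0.0116]
-0.012 212 [0.0075 0.0122 0.0208] [-0.0117  0.0003  0.0119]
-0.008 166 [0.008  0.0122 0.0209] [-0.0115  0.0008  0.011 ]
-0.004 82 [0.0114 0.02   0.0209] [-0.0098 -0.0002  0.0095]
-0.0 56 [0.0182 0.0201 0.021 ] [-0.0041  0.0001  0.0042]
0.004 54 [0.018  0.0202 0.0209] [-0.0042 -0.0002  0.0043]
0.008 22 [0.0177 0.02   0.0207] [-0.0041  0.0006  0.0044]
shoulder 297 [-0.00614691 -0.00909332  0.02286687] [0.00797114 0.00932882 0.05447091]
```

>>> step_arm:
  motion: "0.07 0.07 0 0 0 0;0 0 0 0 0 0;0 0 0 0 0 0;0 0 0 0 0 0;0 0 0 0 0 0"

```text
t: 7.85
position: [0.6906, 0.0181, 0.2383]
tcp_rot: [3.142, -0.0, 1.761]
contact_force: [0.4, -0.5, -1.1]
finger_gap: 0.092
finger_force: 59.8
```

```bash
cat > rs.py <<'E'
from h import *
S=[];X=[];W=[]
for k in range(8):
    o=manip.get_obs(); im,d=grab_frame('wrist'); X.append(np.r_[o['position'],np.degrees(o['tcp_rot'])%360])
    tc,T=toolcloud(d)
    h=cv2.cvtColor(im,cv2.COLOR_BGR2HSV); m=cv2.inRange(h,(12,90,60),(35,255,255)); m[:,:150]=0
    n,l,s,ce=cv2.connectedComponentsWithStats(m); i=1+np.argmax(s[1:,4])
    ys,xs=np.nonzero(l==i); hull=cv2.convexHull(np.c_[xs,ys].astype(np.int32)).reshape(-1,2)
    z=np.median(T[l==i][:,2]); H=cast(tc,hull,z); e=cv2.fitEllipse((H[:,:2]*1e3).astype(np.float32)); S.append([*e[0],z*1e3])
    bt=(d>0)&(abs(T[...,1])<.0044)&(T[...,2]<-.0265)&(T[...,2]>-.029)&(abs(T[...,0])<.03)
    b2=(d>0)&(abs(T[...,1])<.003)&(T[...,2]<.006)&(T[...,2]>-.004)&(abs(T[...,0])<.03)
    W.append([*np.percentile(T[bt][:,0],[1,99])*1e3,np.median(T[b2][:,0])*1e3])
print('plug in tool mm',np.mean(S,0),np.std(S,0)); print('pos',np.mean(X,0),np.std(X,0)); print('bow x edges',np.mean(W,0))
E
python3 rs.py
```

```text
plug in tool mm [1.13312848e-01 4.07885574e-02 1.30445004e+02] [0.01562264 0.0142396  0.04265619]
pos [6.90550185e-01 1.81087830e-02 2.38321740e-01 1.79996869e+02
 3.14999102e+02 1.00881077e+02] [1.43992026e-05 1.33092072e-05 1.44450621e-05 1.93258059e-03
 1.19057807e+02 1.74131393e-03]
bow x edges [-19.3073272   19.50648193  20.35415986]
```

>>> step_arm:
  motion: "0 0 -1 0 0 0;0 0 -1 0 0 0;0 0 -1 0 0 0;0 0 -0.4 0 0 0;0 0 -0.1 0 0 0;0 0 -0.1 0 0 0;0 0 -0.1 0 0 0;0 0 -0.1 0 0 0;0 0 -0.1 0 0 0;0 0 0 0 0 0"

```text
t: 9.25
position: [0.6904, 0.0181, 0.1602]
tcp_rot: [-3.141, -0.0, 1.761]
contact_force: [0.0, 0.2, -1.2]
finger_gap: 0.09
finger_force: 59.8
```

>>> step_arm:
  motion: "0 0 -0.1 0 0 0;0 0 -0.1 0 0 0;0 0 -0.1 0 0 0;0 0 -0.1 0 0 0;0 0 -0.1 0 0 0;0 0 -0.1 0 0 0;0 0 -0.1 0 0 0;0 0 0 0 0 0"

```text
t: 10.05
position: [0.6903, 0.0181, 0.1459]
tcp_rot: [-3.141, -0.0, 1.761]
contact_force: [0.4, -1.1, -1.3]
finger_gap: 0.094
finger_force: 59.8
```

>>> step_arm:
  motion: "0 0 -0.05 0 0 0;0 0 -0.03 0 0 0;0 0 -0.03 0 0 0;0 0 0 0 0 0;0 0 0 0 0 0;0 0 0 0 0 0"

```text
t: 10.65
position: [0.6906, 0.0181, 0.1442]
tcp_rot: [3.141, -0.0, 1.761]
contact_force: [0.6, -0.3, 0.1]
finger_gap: 0.094
finger_force: 59.8
```

>>> step_arm:
  motion: "0 0 0 0 0 -0.7;0 0 0 0 0 -0.7;0 0 0 0 0 -0.7;0 0 0 0 0 -0.7;0 0 0 0 0 -0.7;0 0 0 0 0 -0.7;0 0 0 0 0 -0.7;0 0 0 0 0 -0.7;0 0 0 0 0 -0.7;0 0 0 0 0 -0.7;0 0 0 0 0 -0.7;0 0 0 0 0 -0.7;0 0 0 0 0 -0.7;0 0 0 0 0 -0.7;0 0 0 0 0 -0.7;0 0 0 0 0 -0.7;0 0 0 0 0 -0.7;0 0 0 0 0 -0.7;0 0 0 0 0 -0.7;0 0 0 0 0 0"

```text
t: 12.65
position: [0.6918, 0.0174, 0.1442]
tcp_rot: [3.139, -0.002, 0.368]
contact_force: [3.9, -1.7, -4.1]
finger_gap: 0.091
finger_force: 59.4
```

```bash
python3 -c "
from h import *
o=manip.get_obs();print(o['position'],np.degrees(o['tcp_rot']),o['contact_force'],o['torque'])"
```

```text
[0.69176392 0.01742523 0.1441779 ] [ 1.79872249e+02 -1.33680009e-01  2.10907575e+01] [ 3.94590474 -1.65728556 -4.11425111] [-0.39687707 -0.99108158  0.01279822]
```

>>> step_arm:
  motion: "0 0 0 0 0 -0.4;0 0 0 0 0 -0.4;0 0 0 0 0 0;0 0 0 0 0 0;0 0 0 0 0 0"

```text
t: 13.15
position: [0.6917, 0.0173, 0.1442]
tcp_rot: [3.14, -0.002, 0.286]
contact_force: [4.3, -2.5, -5.3]
finger_gap: 0.095
finger_force: 59.2
```

```bash
python3 -c "
from h import *
o=manip.get_obs();print(o['position'],np.degrees(o['tcp_rot']),o['contact_force'],o['torque'])"
```

```text
[0.69171638 0.01730907 0.14422713] [ 1.79907643e+02 -1.41469012e-01  1.63719084e+01] [ 4.25079272 -2.52716052 -5.27078074] [-0.54664455 -1.34968195  0.0434682 ]
```

>>> step_arm:
  motion: "0 0 0 0 0 0;0 0 0 0 0 0;0 0 0 0 0 0;0 0 0 0 0 0;0 0 0 0 0 0;0 0 0 0 0 0;0 0 0.5 0 0 0;0 0 1 0 0 0;0 0 1 0 0 0;0 0 1 0 0 0;0 0 1 0 0 0;0 0 0.5 0 0 0;0 0 0 0 0 0"
  claw: -1

```text
t: 14.45
position: [0.6915, 0.0183, 0.2464]
tcp_rot: [3.141, -0.004, 0.284]
contact_force: [0.4, -0.1, -0.5]
finger_gap: 1.004
finger_force: 0.0
```

>>> step_arm:
  motion: "-0.5 -0.1 0 0 0 1;-0.5 -0.1 0 0 0 1;-0.5 -0.1 0 0 0 1;-0.5 -0.1 0 0 0 1;-0.5 -0.1 0 0 0 1;-0.5 -0.1 0 0 0 1;-0.5 -0.1 0 0 0 1;-0.5 -0.1 0 0 0 1;-0.5 -0.1 0 0 0 1;-0.5 -0.1 0 0 0 1;-0.2 0 0 0 0 1;0 0 0 0 0 1;0 0 0 0 0 1;0 0 0 0 0 1;0 0 0 0 0 0.1;0 0 0 0 0 0;0 0 0 0 0 0;0 0 0 0 0 0"
  claw: 0.6

```text
t: 16.25
position: [0.5865, -0.0019, 0.2439]
tcp_rot: [-3.141, -0.0, 1.76]
contact_force: [-0.9, 0.2, -1.3]
finger_gap: 0.198
finger_force: 0.0
```

Run:
```python
from h import *
c,im,d=look('wrist'); cv2.imwrite('pics/w3.png',im)
o=manip.get_obs();print(o['position'],np.degrees(o['tcp_rot']))
P=cloud(c,d)
def rect(n,z0,z1,x0,x1,y0,y1):
    m=(d>0)&(P[...,2]>z0)&(P[...,2]<z1)&(P[...,0]>x0)&(P[...,0]<x1)&(P[...,1]>y0)&(P[...,1]<y1); Q=P[m]
    if len(Q)>4: print(n,len(Q),cv2.minAreaRect((Q[:,:2]*1000).astype(np.float32)),np.median(Q,0))
rect('bow',.163,.18,.6,.78,-.08,.1)
rect('bar',.042,.056,.5,.607,-.1,.1)
rect('shut',.07,.09,.5,.9,-.1,.14)
```

```text
[ 0.58651648 -0.00181356  0.24402984] [-1.79996825e+02 -1.03912521e-03  1.00849529e+02]
bow 799 ((689.4644165039062, 17.82056427001953), (41.59349060058594, 9.277607917785645), 18.31947898864746) [0.68838921 0.01865761 0.17025252]
bar 1314 ((589.7127685546875, 19.09583282470703), (34.69760513305664, 161.3926239013672), 0.11372127383947372) [0.58876919 0.01131769 0.04837573]
shut 30708 ((717.9285278320312, 23.112579345703125), (166.89312744140625, 220.74557495117188), 11.043334007263184) [0.71308782 0.04906945 0.08004596]
```

View pics/w3.png

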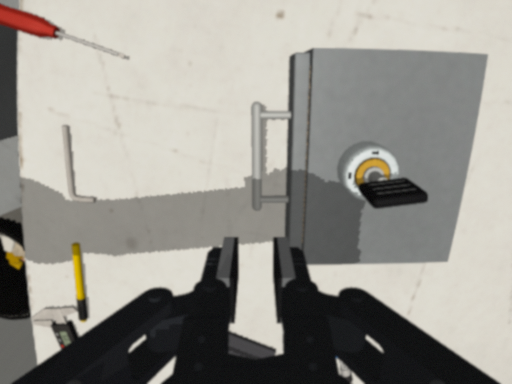

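Bar from (258,105) to (258,207); bow seated and turned ~83°.

Run:
```python
from h import *
c=cam('wrist'); print(cast(c,[[258,106],[258,155],[258,204],[252,155],[264,155]],.0465))
print(proj(c,[[.588,-.003,.0495]]))
```

```text
[[ 0.57878985  0.05262364  0.0465    ]
 [ 0.58863429  0.00213678  0.0465    ]
 [ 0.59944949 -0.05326435  0.0465    ]
 [ 0.58233499  0.00092417  0.0465    ]
 [ 0.59493364  0.00335154  0.0465    ]]
[[256.51332325 160.16886696]]
```

>>> step_arm:
  motion: "0.13 0 -1 0 0 0;0 0 -1 0 0 0;0 0 -1 0 0 0;0 0 -1 0 0 0;0 0 -1 0 0 0;0 0 -1 0 0 0;0 0 -1 0 0 0;0 0 -0.8 0 0 0;0 0 -0.6 0 0 0;0 0 -0.5 0 0 0;0 0 -0.5 0 0 0;0 0 -0.5 0 0 0;0 0 -0.5 0 0 0;0 0 -0.4 0 0 0;0 0 0 0 0 0;0 0 0 0 0 0"

```text
t: 17.9
position: [0.5892, -0.0018, 0.0281]
tcp_rot: [3.142, -0.0, 1.761]
contact_force: [0.1, -0.8, 0.7]
finger_gap: 0.2
finger_force: 0.0
```

>>> step_arm:
  motion: "0 0 0 0 0 0;0 0 0 0 0 0;0 0 0 0 0 0;0 0 0 0 0 0;0 0 0 0 0 0;0 0 0 0 0 0"
  claw: 1
  grip_force: 40

```text
t: 18.5
position: [0.5877, -0.0021, 0.0283]
tcp_rot: [-3.139, 0.0, 1.761]
contact_force: [-5.1, -0.1, 3.8]
finger_gap: 0.113
finger_force: 39.3
```

>>> step_arm:
  motion: "-0.25 -0.05 0 0 0 0;-0.49 -0.095 0 0 0 0;-0.49 -0.095 0 0 0 0;-0.49 -0.095 0 0 0 0;-0.49 -0.095 0 0 0 0;-0.49 -0.095 0 0 0 0;-0.49 -0.095 0 0 0 0;-0.49 -0.095 0 0 0 0;-0.49 -0.095 0 0 0 0;-0.49 -0.095 0 0 0 0;-0.49 -0.095 0 0 0 0;-0.42 -0.08 0 0 0 0;0 0 0 0 0 0;0 0 0 0 0 0;0 0 0 0 0 0"

```text
t: 20.0
position: [0.4775, -0.0236, 0.0283]
tcp_rot: [-3.141, 0.0, 1.761]
contact_force: [-1.0, -0.8, 5.3]
finger_gap: 0.108
finger_force: 40.1
```

>>> step_arm:
  motion: "0 0 0 0 0 0;0 0 0 0 0 0;0 0 0 0 0 0;0 0 0.5 0 0 0;0 0 0.8 0 0 0;0 0 1 0 0 0;0 0 1 0 0 0;0 0 1 0 0 0;0 0 1 0 0 0;0 0 1 0 0 0;0 0 1 0 0 0;0 0 1 0 0 0;0 0 0.7 0 0 0;0 0 0 0 0 0"
  claw: 0.6

```text
t: 21.4
position: [0.479, -0.0233, 0.2105]
tcp_rot: [3.137, 0.001, 1.761]
contact_force: [2.0, 0.5, 0.6]
finger_gap: 0.2
finger_force: 0.0
```

>>> step_arm:
  motion: "-0.15 1 0 0 0 0;-0.15 1 0 0 0 0;-0.15 1 0 0 0 0;-0.15 1 0 0 0 0;-0.15 1 0 0 0 0;-0.15 1 0 0 0 0;-0.15 1 0 0 0 0;-0.15 1 0 0 0 0;-0.15 1 0 0 0 0;-0.15 1 0 0 0 0;-0.15 1 0 0 0 0;-0.15 1 0 0 0 0;-0.15 1 0 0 0 0;0 0 0 0 0 0;0 0 0 0 0 0"
  claw: 0

```text
t: 22.9
position: [0.4383, 0.2361, 0.2075]
tcp_rot: [-3.14, 0.001, 1.761]
contact_force: [1.0, 0.1, -0.6]
finger_gap: 0.506
finger_force: 0.0
```

```bash
cat > lk.py <<'E'
from h import *
import sys
c,im,d=look('wrist'); cv2.imwrite(f'pics/{sys.argv[1]}.png',im)
o=manip.get_obs();print(o['position'],np.degrees(o['tcp_rot']))
P=cloud(c,d)
m=((d>0)&(P[...,2]>.012)&(P[...,2]<.03)&(P[...,0]>.36)&(P[...,0]<.56)&(P[...,1]>.14)&(P[...,1]<.42)).astype(np.uint8)
n,l,s,ce=cv2.connectedComponentsWithStats(m)
for i in range(1,n):
    if s[i,4]>25:
        Q=P[l==i]; r=cv2.minEnclosingCircle((Q[:,:2]*1e3).astype(np.float32)); T=Q[Q[:,2]>Q[:,2].max()-.003]; print(ce[i],s[i,4],r,'zmax',Q[:,2].max(),'top',cv2.minEnclosingCircle((T[:,:2]*1e3).astype(np.float32)))
E
python3 lk.py w4
```

```text
[0.43861748 0.23544535 0.20755483] [-1.79936154e+02  5.32785486e-02  1.00849503e+02]
[302.89095745  72.13297872] 376 ((467.380615234375, 331.3977966308594), 11.975360870361328) zmax 0.02461844342253455 top ((467.5291442871094, 331.1329650878906), 9.01408863067627)
[256.39616613 155.12779553] 313 ((438.3126525878906, 239.73011779785156), 11.827956199645996) zmax 0.024407598895381032 top ((438.14404296875, 239.9182586669922), 8.975290298461914)
```

View pics/w4.png

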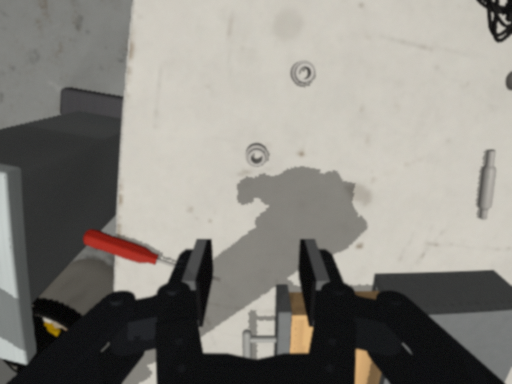

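The two bushes show at (257,154) and (303,73); the drawer is open at (285,330).

>>> step_arm:
  motion: "0 0.16 -1 0 0 0;0 0 -1 0 0 0;0 0 -1 0 0 0;0 0 -1 0 0 0;0 0 -1 0 0 0;0 0 -1 0 0 0;0 0 -1 0 0 0;0 0 -0.8 0 0 0;0 0 -0.6 0 0 0;0 0 -0.5 0 0 0;0 0 -0.5 0 0 0;0 0 -0.4 0 0 0;0 0 -0.3 0 0 0;0 0 0 0 0 0"

```text
t: 24.35
position: [0.4384, 0.2395, 0.0055]
tcp_rot: [-3.141, 0.0, 1.761]
contact_force: [0.4, -0.2, -0.1]
finger_gap: 0.503
finger_force: 0.0
```

>>> step_arm:
  motion: "0 0 0 0 0 0;0 0 0 0 0 0;0 0 0 0 0 0;0 0 0 0 0 0;0 0 0 0 0 0;0 0 0 0 0 0;0 0 0 0 0 0"
  claw: 1
  grip_force: 30

```text
t: 25.05
position: [0.4391, 0.24, 0.0066]
tcp_rot: [3.141, -0.0, 1.761]
contact_force: [-0.6, -0.1, 6.2]
finger_gap: 0.248
finger_force: 29.8
```

>>> step_arm:
  motion: "0 0 0.5 0 0 0;0 0 1 0 0 0;0 0 1 0 0 0;0 0 1 0 0 0;0 0 1 0 0 0;0 0 1 0 0 0;0 0 0.5 0 0 0;0 0 0 0 0 0"

```text
t: 25.85
position: [0.4395, 0.24, 0.1274]
tcp_rot: [3.139, -0.001, 1.76]
contact_force: [0.1, 0.8, -0.8]
finger_gap: 0.246
finger_force: 29.5
```

>>> step_arm:
  motion: "0.57 -0.985 0 0 0 0;0.57 -0.985 0 0 0 0;0.57 -0.985 0 0 0 0;0.57 -0.985 0 0 0 0;0.57 -0.985 0 0 0 0;0.57 -0.985 0 0 0 0;0.57 -0.985 0 0 0 0;0.57 -0.985 0 0 0 0;0.57 -0.985 0 0 0 0;0.57 -0.985 0 0 0 0;0.57 -0.985 0 0 0 0;0 0 0 0 0 0;0 0 -1 0 0 0;0 0 -1 0 0 0;0 0 -1 0 0 0;0 0 -0.6 0 0 0;0 0 -0.4 0 0 0;0 0 -0.4 0 0 0;0 0 -0.3 0 0 0;0 0 0 0 0 0"

```text
t: 27.85
position: [0.5638, 0.023, 0.0316]
tcp_rot: [-3.141, -0.0, 1.761]
contact_force: [-0.6, -0.4, -0.7]
finger_gap: 0.243
finger_force: 29.5
```

Release, rise, and go above the second bush, looking from its side.

>>> step_arm:
  motion: "0 0 0 0 0 0;0 0 0 0 0 0;0 0 0 0 0 0;0 0 0.5 0 0 0;0 0 1 0 0 0;0 0 1 0 0 0;0 0 1 0 0 0;0 0 1 0 0 0;0 0 1 0 0 0;0 0 1 0 0 0;0 0 1 0 0 0"
  claw: 0.2

```text
t: 28.95
position: [0.5641, 0.0231, 0.184]
tcp_rot: [3.141, 0.0, 1.761]
contact_force: [0.9, -0.1, 0.0]
finger_gap: 0.395
finger_force: 0.0
```

>>> step_arm:
  motion: "-0.32 0.96 0 0 0 0;-0.32 0.96 0 0 0 0;-0.32 0.96 0 0 0 0;-0.32 0.96 0 0 0 0;-0.32 0.96 0 0 0 0;-0.32 0.96 0 0 0 0;-0.32 0.96 0 0 0 0;-0.32 0.96 0 0 0 0;-0.32 0.96 0 0 0 0;-0.32 0.96 0 0 0 0;-0.32 0.96 0 0 0 0;-0.32 0.96 0 0 0 0;-0.32 0.96 0 0 0 0;-0.32 0.96 0 0 0 0;-0.32 0.96 0 0 0 0;0 0.96 0 0 0 0;0 0 0 0 0 0;0 0 0 0 0 0"
  claw: 0

```text
t: 30.75
position: [0.4681, 0.3299, 0.1826]
tcp_rot: [3.141, 0.0, 1.761]
contact_force: [-0.1, -0.3, -0.1]
finger_gap: 0.502
finger_force: 0.0
```

```bash
python3 lk.py w5
```

```text
[0.46842044 0.32917156 0.18239329] [1.79985564e+02 5.34156575e-02 1.00835499e+02]
[255.54395604 163.11538462] 364 ((467.86163330078125, 331.5064392089844), 11.910005569458008) zmax 0.023983289039107066 top ((467.9494323730469, 331.52215576171875), 9.079451560974121)
```

>>> step_arm:
  motion: "-0.02 0.09 -1 0 0 0;0 0 -1 0 0 0;0 0 -1 0 0 0;0 0 -1 0 0 0;0 0 -1 0 0 0;0 0 -1 0 0 0;0 0 -0.8 0 0 0;0 0 -0.6 0 0 0;0 0 -0.5 0 0 0;0 0 -0.4 0 0 0;0 0 -0.3 0 0 0;0 0 -0.2 0 0 0;0 0 0 0 0 0;0 0 0 0 0 0"

```text
t: 32.2
position: [0.4679, 0.3323, 0.0064]
tcp_rot: [3.141, -0.0, 1.761]
contact_force: [-0.4, -0.4, 0.0]
finger_gap: 0.503
finger_force: 0.0
```

>>> step_arm:
  motion: "0 0 0 0 0 0;0 0 0 0 0 0;0 0 0 0 0 0;0 0 0 0 0 0;0 0 0 0 0 0;0 0 0 0 0 0;0 0 0 0 0 0;0 0 0.5 0 0 0;0 0 1 0 0 0;0 0 1 0 0 0;0 0 1 0 0 0;0 0 1 0 0 0;0 0 1 0 0 0;0 0 0.5 0 0 0;0 0 0 0 0 0"
  claw: 1

```text
t: 33.7
position: [0.4684, 0.3325, 0.1275]
tcp_rot: [3.139, -0.001, 1.761]
contact_force: [0.4, -0.3, -0.8]
finger_gap: 0.247
finger_force: 29.5
```

>>> step_arm:
  motion: "0.28 -0.97 0 0 0 0;0.28 -0.97 0 0 0 0;0.28 -0.97 0 0 0 0;0.28 -0.97 0 0 0 0;0.28 -0.97 0 0 0 0;0.28 -0.97 0 0 0 0;0.28 -0.97 0 0 0 0;0.28 -0.97 0 0 0 0;0.28 -0.97 0 0 0 0;0.28 -0.97 0 0 0 0;0.28 -0.97 0 0 0 0;0.28 -0.97 0 0 0 0;0.28 -0.97 0 0 0 0;0.28 -0.97 0 0 0 0;0.28 -0.97 0 0 0 0;0.28 -0.97 0 0 0 0;0.28 -0.97 0 0 0 0;0.28 -0.97 0 0 0 0;0.28 -0.97 0 0 0 0;0 0 0 0 0 0"

```text
t: 35.7
position: [0.5739, -0.0404, 0.1246]
tcp_rot: [-3.139, 0.001, 1.755]
contact_force: [0.1, -0.3, -0.1]
finger_gap: 0.244
finger_force: 29.5
```

>>> step_arm:
  motion: "0 0 -1 0 0 0;0 0 -1 0 0 0;0 0 -1 0 0 0;0 0 -0.6 0 0 0;0 0 -0.4 0 0 0;0 0 -0.4 0 0 0;0 0 -0.3 0 0 0;0 0 0 0 0 0"

```text
t: 36.5
position: [0.5739, -0.0365, 0.0316]
tcp_rot: [-3.141, -0.0, 1.761]
contact_force: [0.1, -1.0, -0.3]
finger_gap: 0.243
finger_force: 29.5
```

>>> step_arm:
  motion: "0 0 0 0 0 0;0 0 0 0 0 0;0 0 0 0 0 0;0 0 0.5 0 0 0;0 0 1 0 0 0;0 0 1 0 0 0;0 0 1 0 0 0;0 0 1 0 0 0;0 0 1 0 0 0;0 0 1 0 0 0;0 0 1 0 0 0;-0.9 -0.2 0.2 0 0 0;-0.9 -0.2 0.2 0 0 0;-0.9 0 0.2 0 0 0;-0.9 0 0 0 0 0;-0.9 0 0 0 0 0;0 0 0 0 0 0;0 0 0 0 0 0"
  claw: 0.2

```text
t: 38.3
position: [0.4847, -0.0446, 0.1951]
tcp_rot: [3.14, 0.001, 1.761]
contact_force: [0.5, 0.5, -0.5]
finger_gap: 0.399
finger_force: 0.0
```

Run:
```python
from h import *
c,im,d=look('wrist'); cv2.imwrite('pics/w6.png',im)
o=manip.get_obs();print(o['position'],np.degrees(o['tcp_rot']))
P=cloud(c,d)
m=(d>0)&(P[...,2]>.042)&(P[...,2]<.056)&(P[...,0]>.43)&(P[...,0]<.51)&(abs(P[...,1])<.09)
print('bar',np.median(P[m],0),m.sum())
```

```text
[ 0.48507654 -0.04457352  0.19486353] [1.79892457e+02 2.44032043e-02 1.00878254e+02]
bar [ 0.48071423 -0.00560115  0.0483722 ] 2161
```

View pics/w6.png

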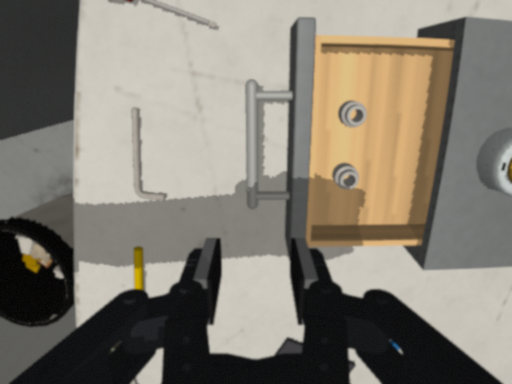

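Both bushes stand in the drawer at (351,113) and (345,176). Regrip the handle and push it shut.

>>> step_arm:
  motion: "-0.37 1 0 0 0 0;0 0.05 -0.5 0 0 0;0 0 -1 0 0 0;0 0 -1 0 0 0;0 0 -1 0 0 0;0 0 -1 0 0 0;0 0 -1 0 0 0;0 0 -0.7 0 0 0;0 0 -0.6 0 0 0;0 0 -0.5 0 0 0;0 0 -0.5 0 0 0;0 0 -0.5 0 0 0;0 0 0 0 0 0;0 0 0 0 0 0"
  claw: 0.6

```text
t: 39.75
position: [0.4769, -0.0235, 0.0282]
tcp_rot: [3.141, -0.0, 1.761]
contact_force: [-0.6, -0.6, -0.5]
finger_gap: 0.202
finger_force: 0.0
```

>>> step_arm:
  motion: "0 0 0 0 0 0;0 0 0 0 0 0;0 0 0 0 0 0;0 0 0 0 0 0;0 0 0 0 0 0;0 0 0 0 0 0"
  claw: 1
  grip_force: 40

```text
t: 40.35
position: [0.4772, -0.0235, 0.0285]
tcp_rot: [3.14, 0.0, 1.761]
contact_force: [0.7, 1.3, 2.7]
finger_gap: 0.107
finger_force: 39.4
```

>>> step_arm:
  motion: "0.25 0.05 0 0 0 0;0.4 0.077 0 0 0 0;0.4 0.077 0 0 0 0;0.4 0.077 0 0 0 0;0.4 0.077 0 0 0 0;0.4 0.077 0 0 0 0;0.4 0.077 0 0 0 0;0.4 0.077 0 0 0 0;0.4 0.077 0 0 0 0;0.4 0.077 0 0 0 0;0.4 0.077 0 0 0 0;0.4 0.077 0 0 0 0;0.4 0.077 0 0 0 0;0.3 0.058 0 0 0 0;0.1 0.02 0 0 0 0;0.05 0.01 0 0 0 0;0 0 0 0 0 0;0 0 0 0 0 0"

```text
t: 42.15
position: [0.5871, -0.0021, 0.0285]
tcp_rot: [3.141, -0.0, 1.761]
contact_force: [0.3, 1.4, 5.8]
finger_gap: 0.109
finger_force: 39.6
```

>>> step_arm:
  motion: "0.05 0.01 0 0 0 0;0.05 0.01 0 0 0 0;0.05 0.01 0 0 0 0;0 0 0 0 0 0;0 0 0 0 0 0"

```text
t: 42.65
position: [0.5877, -0.0019, 0.0285]
tcp_rot: [-3.137, 0.001, 1.761]
contact_force: [-4.8, 0.2, 10.8]
finger_gap: 0.109
finger_force: 40.2
```

>>> step_arm:
  motion: "0 0 0 0 0 0;0 0 0 0 0 0;0 0 0 0 0 0;0 0 0 0 0 0;0 0 0.5 0 0 0;0 0 0.8 0 0 0;0 0 1 0 0 0;0 0 1 0 0 0;0 0 1 0 0 0;0 0 1 0 0 0;0 0 1 0 0 0;0 0 1 0 0 0;0 0 1 0 0 0;0 0 1 0 0 0;0 0 1 0 0 0;0 0 0.4 0 0 0;0 0 0 0 0 0;0 0 0 0 0 0"
  claw: 0.6

```text
t: 44.45
position: [0.5893, -0.0018, 0.2418]
tcp_rot: [-3.141, 0.0, 1.761]
contact_force: [0.9, -0.4, 0.3]
finger_gap: 0.2
finger_force: 0.0
```

```bash
cat > bw.py <<'E'
from h import *
c,im,d=look('wrist'); cv2.imwrite('pics/w7.png',im)
o=manip.get_obs();print(o['position'],np.degrees(o['tcp_rot']))
P=cloud(c,d)
def rect(n,z0,z1,x0,x1,y0,y1):
    m=(d>0)&(P[...,2]>z0)&(P[...,2]<z1)&(P[...,0]>x0)&(P[...,0]<x1)&(P[...,1]>y0)&(P[...,1]<y1); Q=P[m]
    if len(Q)>4: print(n,len(Q),cv2.minAreaRect((Q[:,:2]*1000).astype(np.float32)),np.median(Q,0))
rect('bow',.163,.18,.6,.78,-.08,.1)
rect('boxface+drawer',.06,.09,.5,.9,-.1,.14)
rect('bar',.042,.056,.5,.607,-.1,.1)
print(cast(c,[[258,155]],.0465))
E
python3 bw.py
```

```text
[ 0.58907571 -0.00189268  0.24130197] [-1.79910544e+02 -1.10404768e-02  1.00883650e+02]
bow 812 ((689.9414672851562, 18.105335235595703), (41.34967803955078, 9.294203758239746), 17.869972229003906) [0.68879266 0.01884516 0.17029839]
boxface+drawer 34241 ((710.7173461914062, 21.40288543701172), (181.72442626953125, 220.7164306640625), 11.141766548156738) [0.70372228 0.04712881 0.07995348]
bar 1375 ((589.4509887695312, 19.446483612060547), (34.907352447509766, 160.06260681152344), 0.010246045887470245) [0.58873994 0.01208786 0.04830096]
[[0.59115694 0.00258247 0.0465    ]]
```

>>> step_arm:
  motion: "0.36 0.07 0 0 0 -0.985;0.36 0.07 0 0 0 -0.985;0.36 0.07 0 0 0 -0.985;0.36 0.07 0 0 0 -0.985;0.36 0.07 0 0 0 -0.985;0.36 0.07 0 0 0 -0.985;0.36 0.07 0 0 0 -0.985;0.36 0.07 0 0 0 -0.985;0.36 0.07 0 0 0 -0.985;0.36 0.07 0 0 0 -0.985;0.36 0.07 0 0 0 -0.985;0.36 0.07 0 0 0 -0.985;0.36 0.07 0 0 0 -0.985;0.36 0.07 0 0 0 -0.985;0 0 0 0 0 0;0 0 0 0 0 0"
  claw: -0.2

```text
t: 46.1
position: [0.6899, 0.018, 0.2409]
tcp_rot: [-3.141, 0.002, 0.319]
contact_force: [0.1, 0.9, 0.5]
finger_gap: 0.595
finger_force: 0.0
```

>>> step_arm:
  motion: "0 0 -1 0 0 0;0 0 -1 0 0 0;0 0 -1 0 0 0;0 0 -0.8 0 0 0;0 0 -0.6 0 0 0;0 0 -0.4 0 0 0;0 0 0 0 0 0;0 0 0 0 0 0"

```text
t: 46.9
position: [0.691, 0.0179, 0.1467]
tcp_rot: [3.141, -0.001, 0.317]
contact_force: [0.3, -0.4, 0.3]
finger_gap: 0.6
finger_force: 0.0
```

>>> step_arm:
  motion: "0 0 -0.1 0 0 0;0 0 0 0 0 0"

```text
t: 47.1
position: [0.6908, 0.0179, 0.1447]
tcp_rot: [3.141, -0.001, 0.317]
contact_force: [-0.4, -0.5, -0.1]
finger_gap: 0.595
finger_force: 0.0
```

>>> step_arm:
  motion: "0 0 0 0 0 0;0 0 0 0 0 0;0 0 0 0 0 0;0 0 0 0 0 0;0 0 0 0 0 0;0 0 0 0 0 0;0 0 0 0 0 0;0 0 0 0 0 0;0 0 0 0 0 0;0 0 0 0 0 0"
  claw: 1
  grip_force: 60

```text
t: 48.1
position: [0.6908, 0.0173, 0.1444]
tcp_rot: [3.141, -0.0, 0.316]
contact_force: [0.8, -3.1, 2.9]
finger_gap: 0.09
finger_force: 61.0
```

>>> step_arm:
  motion: "0 0 0 0 0 0.7;0 0 0 0 0 0.7;0 0 0 0 0 0.7;0 0 0 0 0 0.7;0 0 0 0 0 0.7;0 0 0 0 0 0.7;0 0 0 0 0 0.7;0 0 0 0 0 0.7;0 0 0 0 0 0.7;0 0 0 0 0 0.7;0 0 0 0 0 0.7;0 0 0 0 0 0.7;0 0 0 0 0 0.7;0 0 0 0 0 0.7;0 0 0 0 0 0.7;0 0 0 0 0 0.7;0 0 0 0 0 0.7;0 0 0 0 0 0.7;0 0 0 0 0 0.7;0 0 0 0 0 0"

```text
t: 50.1
position: [0.6906, 0.0175, 0.1443]
tcp_rot: [-3.142, 0.0, 1.709]
contact_force: [0.7, -2.4, 4.3]
finger_gap: 0.092
finger_force: 61.2
```

```bash
python3 -c "
from h import *
o=manip.get_obs();print(o['position'],np.degrees(o['tcp_rot']),o['contact_force'],o['torque'])"
```

```text
[0.69061113 0.0175357  0.14434159] [-1.79996848e+02  8.55551090e-04  9.79068707e+01] [ 0.68983255 -2.39740259  4.30775108] [-0.69401268 -0.06230204 -0.03565174]
```

>>> step_arm:
  motion: "0 0 0 0 0 0.4;0 0 0 0 0 0.4;0 0 0 0 0 0.4;0 0 0 0 0 0;0 0 0 0 0 0;0 0 0 0 0 0"

```text
t: 50.7
position: [0.6905, 0.0176, 0.1443]
tcp_rot: [-3.141, 0.001, 1.834]
contact_force: [-0.2, -3.4, 4.5]
finger_gap: 0.091
finger_force: 61.4
```

```bash
python3 -c "
from h import *
o=manip.get_obs();print(o['position'],np.degrees(o['tcp_rot']),o['contact_force'],o['torque'])"
```

```text
[0.69052959 0.01759583 0.14432092] [-1.79992017e+02  2.94928728e-02  1.05073399e+02] [-0.18460646 -3.36374595  4.48760351] [-0.87531798  0.09561594 -0.07874248]
```

>>> step_arm:
  motion: "0 0 0 0 0 0.3;0 0 0 0 0 0;0 0 0 0 0 0;0 0 0 0 0 0"

```text
t: 51.1
position: [0.6906, 0.0176, 0.1443]
tcp_rot: [-3.142, 0.0, 1.866]
contact_force: [-0.1, -2.9, 5.8]
finger_gap: 0.091
finger_force: 61.5
```

Run:
```python
from h import *
o=manip.get_obs();print(o['position'],np.degrees(o['tcp_rot']),o['contact_force'],o['torque'])
im,d=grab_frame('wrist'); tc,T=toolcloud(d)
bt=(d>0)&(abs(T[...,1])<.008)&(T[...,2]<-.024)&(T[...,2]>-.031)&(abs(T[...,0])<.03)
print(cv2.minAreaRect((T[bt][:,:2]*1e3).astype(np.float32)),np.median(T[bt],0))
```

```text
[0.6905509  0.01760395 0.14434646] [-1.79995804e+02  1.97976037e-02  1.06923390e+02] [-0.06183914 -2.88315389  5.80558444] [-0.92698743  0.13767816 -0.05865897]
((1.4282665252685547, 1.5367679595947266), (15.755193710327148, 41.49312210083008), 81.71000671386719) [ 5.92099331e-03 -1.61231072e-05 -2.63568956e-02]
```

>>> step_arm:
  motion: "0 0 0 0 0 -0.45;0 0 0 0 0 -0.45;0 0 0 0 0 0;0 0 0.15 0 0 0;0 0 0.15 0 0 0;0 0 0.2 0 0 0;0 0 0.2 0 0 0;0 0 0.2 0 0 0;0 0 0.3 0 0 0;0 0 0.5 0 0 0;0 0 1 0 0 0;0 0 1 0 0 0;0 0 1 0 0 0;0 0 0 0 0 0;0 0 0 0 0 0"

```text
t: 52.65
position: [0.6905, 0.0187, 0.2387]
tcp_rot: [3.14, -0.001, 1.773]
contact_force: [1.2, -0.2, -1.8]
finger_gap: 0.092
finger_force: 60.7
```

```bash
cat > rb.py <<'E'
from h import *
c,im,d=look('wrist'); cv2.imwrite('pics/w8.png',im); slot(c,im)
o=manip.get_obs();print(o['position'],np.degrees(o['tcp_rot']),o['finger_gap'])
tc,T=toolcloud(d)
bt=(d>0)&(abs(T[...,1])<.0075)&(T[...,2]<-.0255)&(T[...,2]>-.0310)&(abs(T[...,0])<.03)
Q=T[bt]; print('bow top z',np.median(Q[:,2]),np.percentile(Q[:,0],[1,99]))
Z=T[(d>0)&(abs(T[...,1])<.006)&(T[...,2]<.006)&(T[...,2]>-.004)&(abs(T[...,0])<.03)]; print('edge',np.median(Z,0))
S=T[(d>0)&(abs(T[...,1])<.012)&(T[...,2]<.045)&(T[...,2]>.022)&(abs(T[...,0])<.02)]; print('shoulder y',S[:,1].min(),S[:,1].max(),'z',np.median(S[:,2]))
E
python3 rb.py
```

```text
dark 116 (np.float64(254.85344827586206), np.float64(177.33620689655172)) slot ((690.5692749023438, 17.981876373291016), (5.286121845245361, 15.661130905151367), 11.44405460357666) [0.69039652 0.0181474  0.108     ]
plug ((690.5714111328125, 18.28040313720703), 16.025177001953125) ((690.5960083007812, 18.255048751831055), (31.67684555053711, 31.916488647460938), 173.67445373535156)
[0.69004122 0.01831454 0.2375768 ] [-1.79953399e+02 -3.01533962e-02  1.01575619e+02] 0.09446817988324625
bow top z -0.026469601751476144 [-0.0183113  0.0206599]
edge [0.0212716  0.00032134 0.00080522]
shoulder y -0.009114870835863154 0.009358690324695327 z 0.03257345201642249
```

View pics/w8.png

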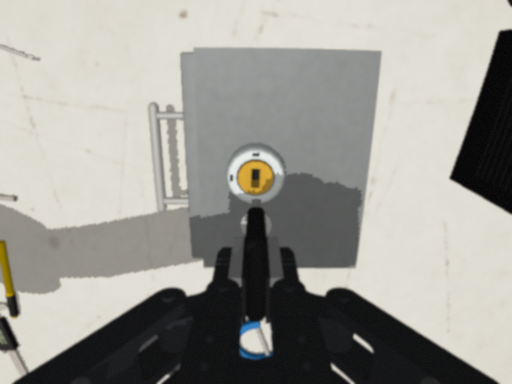

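The slot is back in line with the box (locked), drawer shut, key held. Carry it to the stand.

>>> step_arm:
  motion: "-0.28 -0.985 0 0 0 -0.27;-0.28 -0.985 0 0 0 -0.27;-0.28 -0.985 0 0 0 -0.27;-0.28 -0.985 0 0 0 -0.27;-0.28 -0.985 0 0 0 -0.27;-0.28 -0.985 0 0 0 -0.27;-0.28 -0.985 0 0 0 -0.27;-0.28 -0.985 0 0 0 -0.27;-0.28 -0.985 0 0 0 -0.27;-0.28 -0.985 0 0 0 -0.27;-0.28 -0.985 0 0 0 -0.27;-0.28 -0.985 0 0 0 -0.27;-0.28 -0.985 0 0 0 -0.27;-0.28 -0.985 0 0 0 -0.27;-0.28 -0.985 0 0 0 -0.27;-0.28 -0.985 0 0 0 -0.27;-0.28 -0.985 0 0 0 -0.27;0 0 0 0 0 0;0 0 0 0 0 0;0 0 0 0 0 0"

```text
t: 54.7
position: [0.596, -0.3154, 0.2382]
tcp_rot: [3.141, -0.001, 1.294]
contact_force: [-0.1, 0.6, -0.9]
finger_gap: 0.092
finger_force: 60.6
```

Run:
```python
from h import *
for k in range(2):
    c,im,d=look('wrist'); o=manip.get_obs(); print(o['position'],np.degrees(o['tcp_rot']))
    tc,T=toolcloud(d); P=cloud(c,d)
    m=(d>0)&(P[...,2]>.094)&(P[...,2]<.108)&(abs(P[...,0]-.62)<.07)&(abs(P[...,1]+.32)<.07)
    Q=T[m]; print(len(Q),cv2.minAreaRect((Q[:,:2]*1e3).astype(np.float32)),np.median(Q,0)); Q=P[m]; print(cv2.minAreaRect((Q[:,:2]*1e3).astype(np.float32)))
cv2.imwrite('pics/w9.png',im)
```

```text
[ 0.59604632 -0.31521067  0.23823087] [ 1.79988281e+02 -6.70411692e-02  7.41490190e+01]
2077 ((-1.9044036865234375, 23.5435791015625), (78.25040435791016, 41.50408935546875), 89.99378204345703) [-0.00050614  0.03052099  0.13829021]
((618.1871337890625, -323.4635314941406), (41.5058479309082, 78.24996185302734), 74.1321029663086)
[ 0.59599821 -0.3153349   0.23826691] [ 1.79985113e+02 -5.22917807e-02  7.41449540e+01]
2101 ((-2.0663490295410156, 23.57503318786621), (78.32563018798828, 41.36042404174805), 89.80281829833984) [0.00048454 0.0295066  0.1383499 ]
((618.2325439453125, -323.4886779785156), (41.3624382019043, 78.32642364501953), 74.34942626953125)
```

View pics/w9.png

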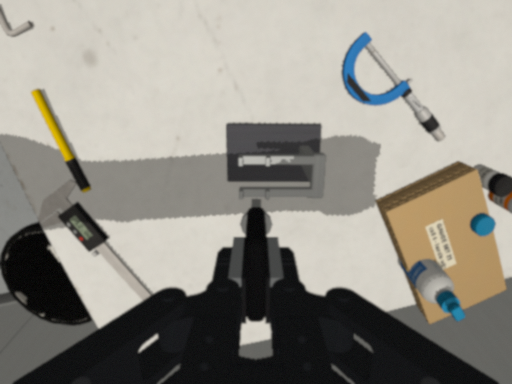

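The stand's prongs show clearly at (275,170), key tip region at (256,215). Centre and lower.

>>> step_arm:
  motion: "-0.095 -0.085 0 0 0 0;0 0 0 0 0 0;0 0 -1 0 0 0;0 0 -1 0 0 0;0 0 -1 0 0 0;0 0 -1 0 0 0;0 0 -0.8 0 0 0;0 0 -0.5 0 0 0;0 0 -0.3 0 0 0;0 0 -0.2 0 0 0;0 0 -0.1 0 0 0;0 0 0 0 0 0"

```text
t: 56.0
position: [0.5937, -0.3188, 0.1205]
tcp_rot: [3.141, 0.0, 1.292]
contact_force: [-0.2, 0.3, -1.7]
finger_gap: 0.093
finger_force: 60.6
```

>>> step_arm:
  motion: "0 0.06 -0.1 0 0 0;0 0 -0.1 0 0 0;0 0 -0.07 0 0 0;0 0 -0.05 0 0 0;0 0 0 0 0 0;0 0 0 0 0 0;0 0 0 0 0 0"

```text
t: 56.7
position: [0.5935, -0.3175, 0.1138]
tcp_rot: [3.141, -0.0, 1.292]
contact_force: [0.8, -0.7, -0.9]
finger_gap: 0.092
finger_force: 60.6
```

>>> step_arm:
  motion: "0 0 -0.05 0 0 0;0 0 -0.03 0 0 0;0 0 0 0 0 0;0 0 0 0 0 0"

```text
t: 57.1
position: [0.5937, -0.3176, 0.1133]
tcp_rot: [3.141, 0.0, 1.291]
contact_force: [-1.9, 0.4, 4.9]
finger_gap: 0.09
finger_force: 61.6
```

Resting on the prongs (load came off). Release gently and rise.

>>> step_arm:
  motion: "0 0 0 0 0 0;0 0 0 0 0 0;0 0 0 0 0 0;0 0 0 0 0 0;0 0 0 0 0 0;0 0 0.3 0 0 0;0 0 0.7 0 0 0;0 0 1 0 0 0;0 0 1 0 0 0;0 0 1 0 0 0;0 0 1 0 0 0;0 0 1 0 0 0;0 0 1 0 0 0;0 0 0.5 0 0 0;0 0 0 0 0 0;0 0 0 0 0 0;0 0 0 0 0 0"
  claw: -0.4

```text
t: 58.8
position: [0.5928, -0.3174, 0.2608]
tcp_rot: [-3.139, -0.0, 1.292]
contact_force: [-0.0, 0.6, -0.9]
finger_gap: 0.698
finger_force: 0.0
```

Run:
```python
from h import *
c,im,d=look('wrist'); cv2.imwrite('pics/w10.png',im)
s=look('scene')[1]; P=cloud(c,d)
def rect(n,z0,z1):
    m=(d>0)&(P[...,2]>z0)&(P[...,2]<z1)&(abs(P[...,0]-.61)<.09)&(abs(P[...,1]+.32)<.07); Q=P[m]
    print(n,len(Q),cv2.minAreaRect((Q[:,:2]*1000).astype(np.float32)),np.median(Q[:,2]))
rect('bow',.13,.15);rect('prong',.09,.108)
cp,ti,td=look('top')
a=cv2.resize(s[150:300,140:340],(800,600))[:, :]
v=np.zeros((600,800,3),np.uint8); v[:300,:400]=cv2.resize(s[150:300,140:340],(400,300)); v[:300,400:]=cv2.resize(im[60:260,120:387],(400,300)); v[300:,:]=cv2.resize(ti[110:245,120:480],(800,300))
cv2.imwrite('pics/fin.png',v)
```

```text
bow 514 ((593.7704467773438, -316.7334289550781), (41.79945373535156, 8.742559432983398), 73.92831420898438) 0.13939752194209803
prong 1699 ((618.318115234375, -323.3154296875), (41.615806579589844, 78.0576171875), 73.81378936767578) 0.09992395870287507
```

View pics/fin.png

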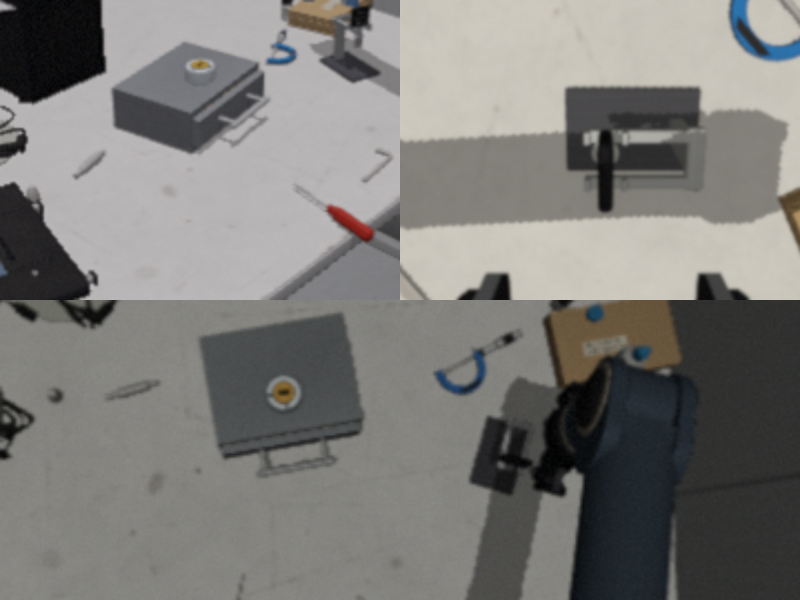

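The key hangs where it started (bow within 1 mm), the drawer is shut and locked, and no bushes remain on the bench. Handing in.

```bash
python3 -c "
from bench import manip
print(manip.finish_job())"
```

```text
the job is handed in; nothing more can be done
None
```

I handed the job in at about 59 s of the 210 s limit, with no verdict returned: both bushes present are in the drawer, which is shut and locked, the key hangs back on its stand within about 1 mm of its starting place, and the cone and plug gauge were not touched.

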